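# Seat a plug-in board in its connector with the ejector levers

## Robot

A 6-joint arm with a two-finger parallel gripper is mounted at the origin on a cart in front of the work surface, level with it; the furniture and walls round the work are solid. World frame = base frame: x ahead of the robot, y to its left, z up, the work surface at z = 0. Lengths are in m, angles in degrees, forces in N, time in s.
With the tool pointing down it reaches from about 0.3 to 1 m from the base axis. Payload 5.1 kg.
Tool frame: the origin (TCP) lies between the finger pads; the fingertips stand 17 mm ahead of it and the grasp point (between the pads) lies 2 mm behind it; z points along the fingers, y is the line along which they close (so a half turn about z gives the same grasp; the last joint's range is limited). The gripper opens to 95 mm and grips with 3 to 60 N. Pads are 20 mm wide; open, the fingers measure 119 mm over their backs; the gripper's body (75 mm by 180 mm) begins 59 mm behind the grasp point.
Start: joints at [58.579, 7.093, 94.555, -0, 78.352, -4.733], TCP at [0.292, 0.581, 0.232] pointing down, gripper open.
Joint ranges: [-149.61, 149.61], [-58.7, 133.49], [1.44, 155.28], [-77.14, 257.14], [18.33, 153.61], [-166.67, 166.67]. Speed limits (degrees/s): [147.25, 147.25, 180, 180, 180, 180].

## Interface

Orientations are given as a 3x3 rotation matrix whose columns are the frame's x, y, z axes.
In Python, from bench import bot, optics gives the robot as it stands.
- The arm moves only by the tool arm_command, never from a script. Its argument "plan" is a list that holds one entry, the list of rows, each a list of 5 numbers: the shift along the tool's x, y, z scaled (see below), then the turn about the tool's z scaled (see below), then the closure, from 0 (fully open) to 1 (shut). A call has exactly 8 rows; each row shifts and turns the commanded pose from where the row before left it, along the tool's axes as they then stand; what a row does not reach is not made up. The controller multiplies each number of a shift by 2.5 cm and each number of a turn by 8 degrees. A row lasts 1/8 s, in which the tool goes at most 62.5 mm and 10.7 degrees, less where a joint would pass 70% of its speed; a pose out of reach is approached as far as the arm can. A call with a number of a shift or a turn outside -1 to 1 is refused whole. A call with a gripper value outside its range is refused whole. The fingers move at their own pace and stop on an object; "grip_force" is the grip in N (left out, the last holds). Time passes only in rows, so rows that do not move let the fingers close, or fill a call up. It gives the time, the measured TCP pose, the force, the opening and the grip force at its end, in the units of the state.
- bot.state(): the state, without advancing time (a new reading comes with each control period).
- optics.camera(name): name is "scene" or "top" or "wrist"; returns the picture (480x640x3 uint8, red, green, blue); there is no depth.
- optics.calibration(name): a dict with "fx", "fy", "cx", "cy" (pixels), "dist_coeffs" ([k1, k2, p1, p2, k3] as OpenCV has them; the pictures are not rectified), "pose" (4x4, takes a point from camera to world coordinates); the wrist camera has in their place "tool_from_camera" (4x4, takes a point from camera to tool coordinates, whose origin is the TCP and whose axes are the flange's). Camera axes: x right, y down, z forward; pixel columns grow to the right and rows downward; lengths in m; the calibration is good to about 2 mm. A picture is of the moment at which its call begins: read the wrist's pose just before it. calibration takes no time and is no camera call.
- bot.close_job(): hands the job in; it is judged then, once.
The state is a dict: "t": time; "qpos": joint angles; "dq": joint speeds; "joint_torque": joint torques, N m; "tool_pos": TCP position; "eef_rot": TCP orientation; "contact_force": force on the tool from outside, world axes, zero at the start; "torque": the same for the moment, N m; "finger_gap": opening from 0.0 (shut) to 1.0 (fully open); "grasp_force": force on a finger pad.
Only numpy, scipy, OpenCV 4.12 (cv2) and the standard library are available. Lean on these libraries where they do the work, as an engineer would, in place of code of your own. Each camera call takes 0.05 s, during which the arm holds its last target. There are 200 camera calls.

## Task

Take the plug-in board with the metal bar along its top edge out of the slotted rack and stand it in the empty connector of the open card base, pressing no harder than it takes for its two ears to drop into the ejector levers, and let go of it. Then draw it fully home with the levers alone, not by pressing on the board: swing the two levers inward by turns, a part of the way at a time, so that it goes in level instead of one end first, each until you feel it come up firmly against its stop, without forcing it, and leave the other card, the vials and the bottle where they are.

Things in the scene. Friction and masses are not known exactly. Their poses are not given: they have to be found in the camera images.
- board: The plug-in board to fit: an upright green circuit board 106 mm long (its y axis), 94 mm high, components on one face, about 0.26 kg. At its foot a grey plug 7.6 mm thick (x), 70 mm long, 24 mm high, tapering to 5 mm at its tip, under an 18 mm wide shoulder. Origin: centre of the plug's tip; z up. It starts in one of the rack's two outer slots and fits the connector either way round.
- board_pin_a (a point): Centre of the steel cross pin (6 mm diameter, 17 mm long, along the board's x) in the board's lower corner (ear) at y = +50 mm, 14 mm above the board's origin; the levers' forks take it.
- board_pin_b (a point): The same pin in the ear at y = -50 mm.
- board_bar (a point): Centre of the aluminium bar along the board's top edge, the place to grip it: 12 mm thick (x), 92 mm long (y), 14 mm high; 87 mm above the board's origin.
- relay_card: The other card in the rack, 66 mm high, with three black relays, no ears and no bar; stays where it is. Origin: centre of its plug's tip.
- rack: Black board rack, 114 x 124 x 40 mm, fixed: a block with three slots 9.6 mm wide and 30 mm apart that take the plugs of boards standing along its y axis, 22 mm deep; the two outer slots hold the board and the other card, plug tips on the rack floor 8 mm above the bench. Lift a board straight up by 40 mm to clear it. Origin under its centre.
- connector: The empty black connector on the card base: a fixed block 22 (x) x 84 (y) x 26 mm high with a slot open on top, 10 mm wide and 77 mm long, its long edges bevelled out to 15 mm. Origin: centre of its underside, x across the slot, y along it, z up. The board is home when its ears sit on two steel stop screws, one beyond each end; both are set to one height, which differs from unit to unit.
- connector_mouth (a point): Centre of the connector's mouth, 26 mm above its origin. The plug enters 10 mm freely; then the ear pins rest on the lever forks and swing them in under some 3 to 7 N; its tip about 10 mm above the connector's origin, it meets sprung contacts (firmer, 10 N and rising): the hand's part ends there. On the stop screws the tip is 2.3 to 6.3 mm above that origin; which height cannot be seen, only felt.
- lever_left (a joint): Angle (rad) of the grey ejector lever at the connector's +y end: 0 handle upright (in), growing as it leans outward; outer stop 0.85, starts near it. Its forked foot, inward of the pivot, takes the ear pin with 1 mm play. Handle 16 mm wide, 7 mm thick, ending in a roll. Stays where left (0.05 N m friction). With the board home it stops somewhere between -0.03 and 0.33.
- lever_right (a joint): The same for the lever at the connector's -y end.
- lever_left_hinge (a point): Pivot of the lever at the +y end, 66 mm along the connector from its centre, 34 mm above the bench; the lever swings in the upright plane along the connector.
- lever_right_hinge (a point): The same for the -y end.
- lever_left_tip (a point): Centre of the roll at the end of the left lever's handle, 48 mm from the pivot, 22 mm long (along the connector's x), 11 mm thick. Pushed inward here it takes some 2 to 10 N to draw the board in, rising sharply at the stop. 8 to 14 N there seats it firmly; from about 19 N on it harms the board. The ear pin gets 3.4 times the force on the roll.
- lever_right_tip (a point): The same for the lever at the -y end.
- vial_a: Small capped vial, 24 x 54 mm, right behind the card base; bystander.
- vial_b: Another small capped vial, 24 x 54 mm, right behind the card base; bystander.
- wash_bottle: White wash bottle, 188 mm high, behind the card base; bystander.

How it is judged:
By the outcome, as a careful person would: the job done as asked, in the order asked, and still so for the second after the job is handed in, with the robot touching nothing.
It also fails if it takes over 72 s, if anything falls off the work surface, if the arm or the gripper's body presses on something with over 40 N, if the wrist force passes 120 N, or if a joint passes its speed limit or range.

## Working session

There is one attempt and no reset: what is moved stays moved. The work goes in short steps, Python scripts to look and compute and a tool call to move; the robot and the scene stay as the last step left them, time stands still between calls to the robot, and variables do not carry over. Pictures are saved under pics/ and viewed, at most 10 in all, crops included, and the job is handed in when it is done.

Besides the shell and the picture viewer there is one more tool, called after "Call:" as name(argument=value, ...) on one line, values as JSON. arm_command: Moves the arm, as the interface text tells. Its arguments: {"type":"object","properties":{"plan":{"type":"array"},"grip_force":{"type":"number"}},"required":["plan"]}

```bash
mkdir -p pics; ls
python3 - <<'E'
from bench import bot, optics
import cv2
s=bot.state(); print(s)
for n in("scene","top"):
    im=optics.camera(n); cv2.imwrite(f"pics/{n}0.png",im[:,:,::-1])
    c=optics.calibration(n); print(n,c)
print(optics.calibration("wrist"))
E
```

```text
pics
{'t': 0.0, 'qpos': array([ 5.85795252e+01,  7.13282503e+00,  9.46340818e+01, -1.70165467e-03,
        7.83490474e+01, -4.73127964e+00]), 'dq': array([ 0.07573373,  0.04943051,  0.00266798, -0.02943201, -0.10516041,
        0.10883776]), 'joint_torque': array([-1.21967818e-05, -4.17625487e+01, -3.59926736e+01,  7.73676694e-02,
        4.94486047e-02, -1.82170202e-04]), 'tool_pos': array([0.29165447, 0.58022463, 0.23039457]), 'eef_rot': array([[-8.93458741e-01,  4.49144094e-01, -1.03020505e-03],
       [ 4.49145254e-01,  8.93457053e-01, -1.74218792e-03],
       [ 1.37950555e-04, -2.01928474e-03, -9.99997952e-01]]), 'contact_force': array([-0.77304237, -0.05526293, -0.18098377]), 'torque': array([ 0.01311777, -0.01995835,  0.05002932]), 'grasp_force': 0.0, 'finger_gap': 0.99965775104191}
scene {'fx': 573.0326865429762, 'fy': 573.0326865429762, 'cx': 315.9256985174755, 'cy': 243.31162611807204, 'dist_coeffs': array([-0.15759533,  0.        ,  0.        ,  0.        ,  0.        ]), 'pose': array([[-0.5399729 , -0.37389579,  0.75407639, -0.1829549 ],
       [-0.84162046,  0.22898211,
[... 447 characters left out ...]
.01676127,  0.17179713],
       [-0.01436255, -0.1640461 , -0.98634811,  1.12995302],
       [ 0.        ,  0.        ,  0.        ,  1.        ]])}
{'fx': 347.8768529631999, 'fy': 347.8768529631999, 'cx': 322.4813964447789, 'cy': 244.4910721935805, 'dist_coeffs': array([-0.03405848,  0.        ,  0.        ,  0.        ,  0.        ]), 'tool_from_camera': array([[ 4.40386844e-04, -9.67720224e-01, -2.52026535e-01,
         6.94125246e-02],
       [ 9.99999640e-01,  2.43307876e-04,  8.13139507e-04,
        -5.64196845e-04],
       [-7.25571505e-04, -2.52026803e-01,  9.67719982e-01,
        -1.51666990e-01],
       [ 0.00000000e+00,  0.00000000e+00,  0.00000000e+00,
         1.00000000e+00]])}
```

View pics/scene0.png

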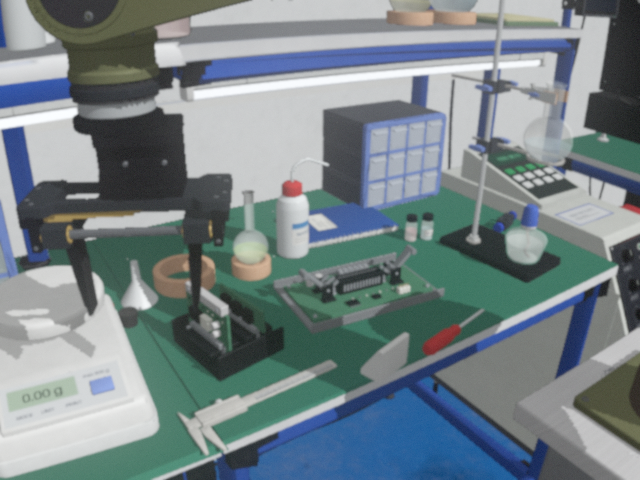

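View pics/top0.png

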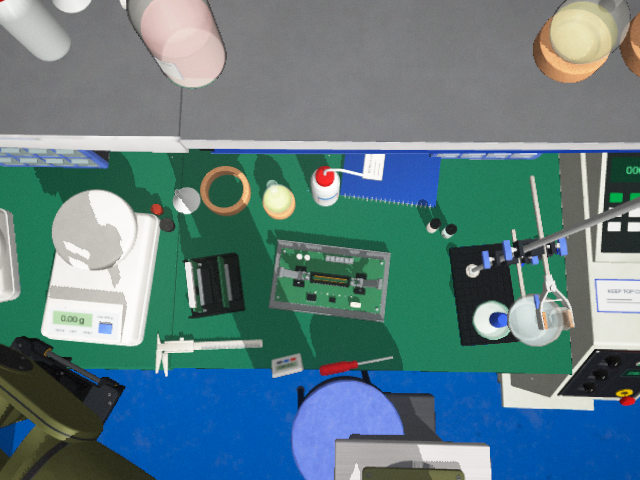

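The scene view shows the barred board in the rack's left slot at about (210,320) and the card base at (357,283). In the top view, the bar is at (191,284), the rack at (214,285), the connector at (330,280), and the lever rolls near (280,275) and (370,285). The vials are at (432,226) and (450,231).

```bash
cat > h.py <<'E'
from bench import bot, optics
import numpy as np, cv2
def cam(name,s=None):
    c=optics.calibration(name); K=np.array([[c['fx'],0,c['cx']],[0,c['fy'],c['cy']],[0,0,1.]]);d=np.array(c['dist_coeffs'])
    if name=='wrist':
        T=np.eye(4);T[:3,:3]=s['eef_rot'];T[:3,3]=s['tool_pos'];P=T@c['tool_from_camera']
    else:P=c['pose']
    return K,d,P
def ray(C,px):
    K,d,P=C;u=cv2.undistortPoints(np.array([[px]],float),K,d)[0,0]
    v=P[:3,:3]@np.array([u[0],u[1],1.]);return P[:3,3],v/np.linalg.norm(v)
def plane(C,px,z):
    o,v=ray(C,px);return o+v*(z-o[2])/v[2]
def tri(*cp):
    A=np.zeros((3,3));b=np.zeros(3);R=[ray(C,p) for C,p in cp]
    for o,v in R:
        M=np.eye(3)-np.outer(v,v);A+=M;b+=M@o
    x=np.linalg.solve(A,b);return x,max(np.linalg.norm((np.eye(3)-np.outer(v,v))@(x-o)) for o,v in R)
def proj(C,X):
    K,d,P=C;R=P[:3,:3].T;return cv2.projectPoints(np.array([X],float),cv2.Rodrigues(R)[0],-R@P[:3,3],K,d)[0][0,0]
def shot(name,fn):
    s=bot.state();im=optics.camera(name);cv2.imwrite('pics/'+fn,im[:,:,::-1]);np.savez('pics/'+fn+'.npz',im=im,p=s['tool_pos'],R=s['eef_rot']);return cam(name,s),im
def load(fn):
    z=np.load('pics/'+fn+'.npz');return cam('wrist',dict(tool_pos=z['p'],eef_rot=z['R'])),z['im']
def info(s=None):
    s=s or bot.state();R=s['eef_rot'];print('t',round(s['t'],2),'pos',s['tool_pos'].round(4),'yaw x',round(np.degrees(np.arctan2(R[1,0],R[0,0])),2),'zax',R[:,2].round(3),'F',s['contact_force'].round(2),'gap',round(s['finger_gap'],3),'gf',round(s['grasp_force'],1))
def rows(d,turn=0):
    "world shift -> tool axes in units"
    R=bot.state()['eef_rot'];print('tool shift units',(R.T@np.array(d)/.025).round(2),'turn units',round(turn/8,2))
E
python3 - <<'E'
from h import *
C=cam('top')
for n,p,z in [('bar',(191,284),.095),('rack',(214,285),.04),('conn',(330,280),.04),('tipL',(280,275),.07),('tipR',(370,285),.07)]:
    print(n,plane(C,p,z).round(3))
E
```

```text
bar [0.462 0.452 0.095]
rack [0.465 0.418 0.04 ]
conn [0.479 0.172 0.04 ]
tipL [0.485 0.276 0.07 ]
tipR [0.467 0.09  0.07 ]
```

Call:
arm_command(plan=[[[-1,-0.3,0,0,0],[-1,-0.3,0,0,0],[-1,-0.3,0,0,0],[-1,-0.3,0,0,0],[-1,-0.3,0,-0.9,0],[-1,0,0,-0.9,0],[-0.8,0.2,0,-0.9,0],[0,0,0,-0.6,0]]])

```text
t: 1.1
tool_pos: [0.4321, 0.4827, 0.2308]
eef_rot: [[-1.0, 0.004, -0.001], [0.004, 1.0, -0.001], [0.001, -0.001, -1.0]]
contact_force: [0.1, -1.1, -0.8]
finger_gap: 0.999
grasp_force: 0.0
```

Run:
```python
from h import *
info();shot('wrist','w1.png');info()
```

```text
t 1.1 pos [0.4321 0.4827 0.2308] yaw x 179.79 zax [-0.001 -0.001 -1.   ] F [ 0.14 -1.08 -0.78] gap 0.999 gf 0.0
t 1.15 pos [0.4315 0.4828 0.2308] yaw x 179.91 zax [-0.001 -0.001 -1.   ] F [ 0.52 -1.4   0.47] gap 1.0 gf 0.0
```

View pics/w1.png

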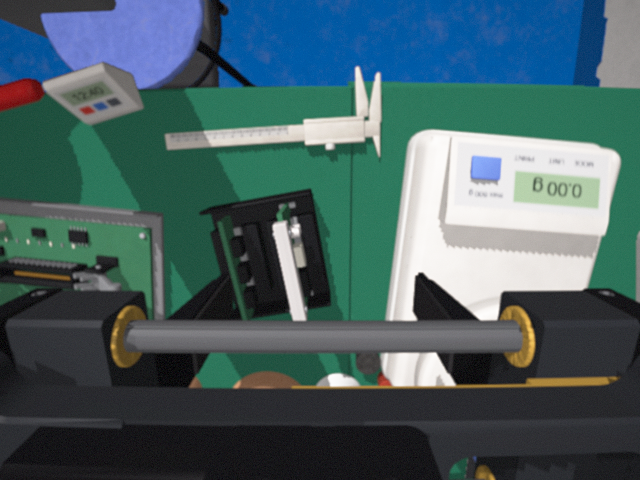

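Wrist view: the bar runs from (280,222) to (297,318) and the relay card is at (235,265). The connector is at the left edge near (60,270), and the gripper hides the lower half of the frame. I'll take a second position further forward and to the right.

Call:
arm_command(plan=[[[-1,-1,0,0,0],[-1,-1,0,0,0],[-1,-1,0,0,0],[-0.6,-1,0,0,0],[0,-1,0,0,0],[0,0,0,0,0],[0,0,0,0,0],[0,0,0,0,0]]])

```text
t: 2.15
tool_pos: [0.5199, 0.3587, 0.2318]
eef_rot: [[-1.0, 0.004, 0.0], [0.004, 1.0, 0.0], [-0.0, 0.0, -1.0]]
contact_force: [-0.9, -0.2, -0.9]
finger_gap: 0.999
grasp_force: 0.0
```

Run:
```python
from h import *
info();shot('wrist','w2.png');info()
```

```text
t 2.15 pos [0.5199 0.3587 0.2318] yaw x 179.77 zax [ 0.  0. -1.] F [-0.91 -0.16 -0.89] gap 0.999 gf 0.0
t 2.2 pos [0.5199 0.3587 0.2317] yaw x 179.77 zax [ 0.  0. -1.] F [ 0.69  0.03 -0.32] gap 1.0 gf 0.0
```

View pics/w2.png

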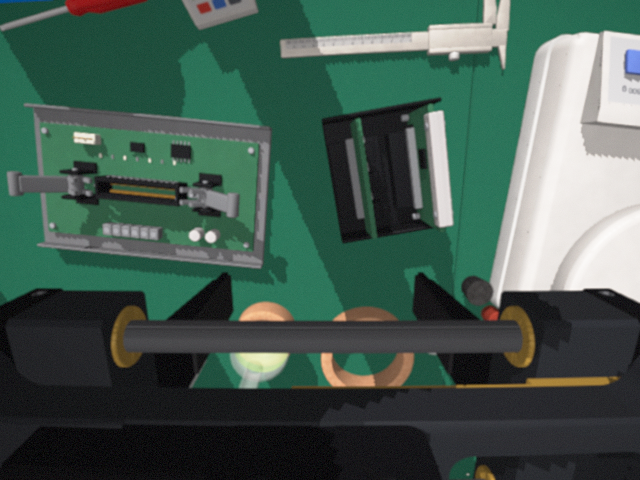

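Both are in view: the bar's top face runs from (433,111) to (445,226). The connector slot is centred near (142,191), with the lever rolls at (13,183) and (233,204). I'll enlarge crops of these for exact corners.

Run:
```python
from h import *
C1,a=load('w1.png');C2,b=load('w2.png')
def crop(im,x,y,w,h,s):
    return cv2.resize(im[y:y+h,x:x+w],None,fx=s,fy=s,interpolation=cv2.INTER_CUBIC)
A=crop(a,265,205,50,125,2.4);B=crop(b,410,100,50,135,2.2)
D=crop(b,0,150,265,80,3)
can=np.zeros((600,800,3),np.uint8)
can[:240,:795]=D
A=crop(a,265,205,60,116,3);B=crop(b,400,100,60,116,3);E=crop(b,400,150,60,90,3)
can[245:245+348,:180]=A;can[245:593,190:370]=B;can[245:515,380:560]=E
cv2.imwrite('pics/crop1.png',can[:,:,::-1])
for im,r in((a,(265,205,320,330)),(b,(400,95,460,240))):
    x0,y0,x1,y1=r;g=im[y0:y1,x0:x1].min(2);m=(g>185).astype(np.uint8)
    cs=cv2.findContours(m,0,2)[0];c=max(cs,key=cv2.contourArea)
    print(cv2.contourArea(c),(cv2.boxPoints(cv2.minAreaRect(c))+[x0,y0]).round(1).tolist(),np.percentile(g,[50,80,90,97]))
```

```text
1132.0 [[271.0, 224.0], [284.8, 221.2], [304.8, 318.8], [291.0, 321.7]] [ 35.  171.2 223.  226. ]
1440.0 [[428.2, 111.9], [442.3, 110.6], [453.1, 224.3], [439.0, 225.7]] [ 45. 155. 218. 221.]
```

View pics/crop1.png

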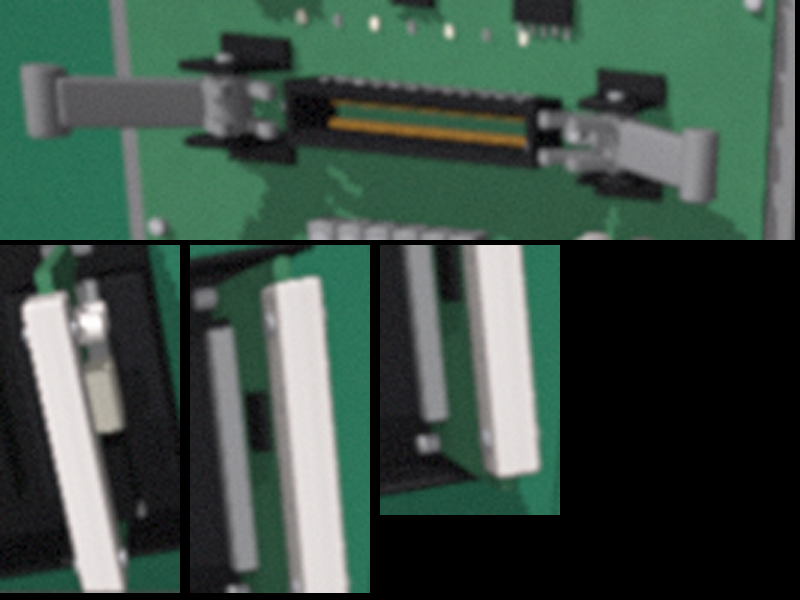

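The bar's top face is cleanly segmented in both views. The connector body spans roughly (96,177) to (186,205) in w2. Next I'll take a closer second view of the connector.

Call:
arm_command(plan=[[[0,-1,0,0,0],[0,-1,0,0,0],[-0.2,-1,0,0,0],[-0.2,-1,0.4,0,0],[0,-1,0.4,0,0],[0,-1,0.4,0,0],[0,-1,0.4,0,0],[0,0,0.4,0,0]]])

```text
t: 3.2
tool_pos: [0.5293, 0.1805, 0.1814]
eef_rot: [[-1.0, 0.008, 0.0], [0.008, 1.0, -0.0], [-0.0, -0.0, -1.0]]
contact_force: [0.3, -0.9, 0.2]
finger_gap: 1.0
grasp_force: 0.0
```

Run:
```python
from h import *
C1,a=load('w1.png');C2,b=load('w2.png')
X,e=tri((C1,(277.9,222.6)),(C2,(435.2,111.2)));print('bar end',X.round(4),e)
p=plane(C2,(446,224.5),X[2]);print('other',p.round(4),np.linalg.norm(p-X),'mid',((p+X)/2).round(4),'ang',np.degrees(np.arctan2(*(p-X)[1::-1])))
q=proj(C1,p);print(q)
info();C,im=shot('wrist','w3.png');info()
for X in ((.479,.172,.04),):print(proj(C,X))
can=cv2.resize(im[90:260,180:450],(800,504),interpolation=cv2.INTER_CUBIC);cv2.imwrite('pics/crop3.png',can[:,:,::-1])
```

```text
bar end [0.4175 0.4452 0.0993] 0.0004724903045624884
other [0.5073 0.4611 0.0993] 0.09115324991897124 mid [0.4624 0.4531 0.0993] ang 10.07474386373109
[299.65511212 321.71743004]
t 3.2 pos [0.5293 0.1805 0.1814] yaw x 179.52 zax [ 0. -0. -1.] F [ 0.31 -0.92  0.25] gap 1.0 gf 0.0
t 3.25 pos [0.5285 0.1813 0.1797] yaw x 179.57 zax [-0.002 -0.    -1.   ] F [-1.08  0.65 -0.32] gap 1.004 gf 0.0
[312.78410936 178.1394554 ]
```

View pics/crop3.png

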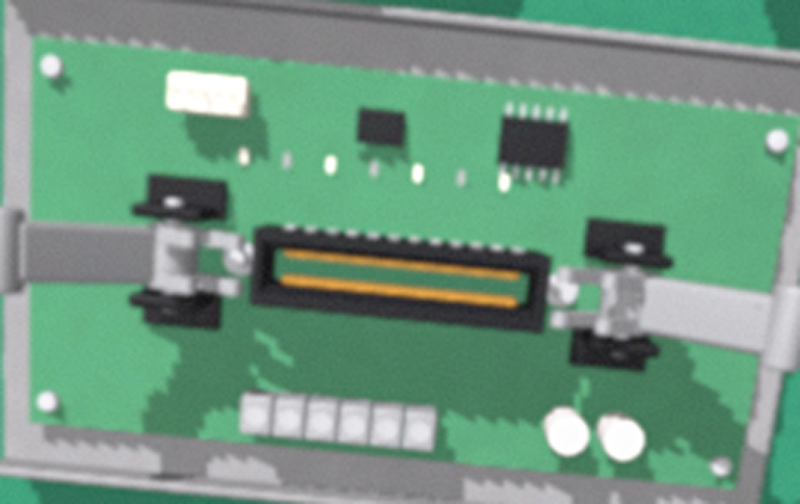

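Crop 3, converted back to full-frame pixels, gives connector top-face corners near (267,167), (366,176), (363,202) and (264,192), with the slot centre about (315,184). The fork feet are at each end, and the roll centres are close to (183,175) and (447,200). I'll re-shoot settled and triangulate.

Run:
```python
from h import *
C2,b=load('w2.png');info();C3,c=shot('wrist','w4.png');info()
def w3(p):return (180+p[0]/2.963,90+p[1]/2.963)
def w2(p):return (p[0]/3,150+p[1]/3)
for p,q in (((258,227),(288,83)),((250,303),(286,150)),((785,330),(697,165)),((285,254),(330,101)),((518,302),(526,144))):
    X,e=tri((C3,w3(p)),(C2,w2(q)));print(X.round(4),round(e,4))
# gold strips in both images
G=[]
for im,r in((c,(250,150,380,220)),(b,(90,170,190,215))):
    x0,y0,x1,y1=r;h=im[y0:y1,x0:x1].astype(int);m=((h[...,0]>110)&(h[...,0]-h[...,2]>70)&(h[...,0]>h[...,1]+25)).astype(np.uint8)
    n,l,st,ce=cv2.connectedComponentsWithStats(m)
    L=[(st[i].tolist(),(ce[i]+[x0,y0]).round(1).tolist()) for i in range(1,n) if st[i,4]>15];print(L)
    # black body silhouette/top face
    m=((h.max(2)<60)).astype(np.uint8);n,l,st,ce=cv2.connectedComponentsWithStats(m);i=1+np.argmax(st[1:,4])
    cc=cv2.findContours((l==i).astype(np.uint8),0,2)[0][0];R=cv2.minAreaRect(cc);print('black',(np.array(R[0])+[x0,y0]).round(1),np.round(R[1],1),round(R[2],2))
for z in(.035,.04,.045):
    P=[plane(C3,w3(p),z) for p in((258,227),(550,255),(542,331),(250,303))];P=np.array(P)
    print(z,P.mean(0).round(4),'len',np.linalg.norm(P[0]-P[1]).round(4),np.linalg.norm(P[3]-P[2]).round(4),'w',np.linalg.norm(P[0]-P[3]).round(4),'ang',np.degrees(np.arctan2(*(P[1]-P[0])[1::-1])),np.degrees(np.arctan2(*(P[2]-P[3])[1::-1])))
```

```text
t 3.25 pos [0.5285 0.1813 0.1797] yaw x 179.57 zax [-0.002 -0.    -1.   ] F [-1.08  0.65 -0.32] gap 1.004 gf 0.0
t 3.3 pos [0.5286 0.182  0.1803] yaw x 179.63 zax [-0.002 -0.    -1.   ] F [ 0.89 -0.96 -0.78] gap 1.0 gf 0.0
[0.4693 0.1357 0.0417] 0.0013
[0.4905 0.1328 0.0436] 0.0018
[0.4947 0.275  0.0651] 0.0004
[0.4769 0.1412 0.0288] 0.0007
[0.4913 0.2085 0.0316] 0.0011
[([25, 25, 79, 10, 180], [313.9, 179.9]), ([24, 34, 80, 11, 277], [313.2, 189.2])]
black [313.7 185. ] [98.3 25.6] 5.78
[([20, 20, 65, 8, 152], [142.0, 193.7])]
black [138.6 190.5] [97.  28.2] 0.73
0.035 [0.4832 0.1745 0.035 ] len 0.0828 0.0843 w 0.0215 ang 84.19918330829645 84.10891003246985
0.04 [0.4828 0.1746 0.04  ] len 0.0814 0.0828 w 0.0212 ang 84.19918330829644 84.10891003246985
0.045 [0.4824 0.1748 0.045 ] len 0.08 0.0814 w 0.0208 ang 84.19918330829647 84.10891003246985
```

Call:
arm_command(plan=[[[0.34,1,0,0,0],[0.34,1,0,0,0],[0.34,1,0,0,0],[0.34,1,0,0,0],[0.34,1,0,0,0.5],[0.34,1,0,0,0.5],[0.34,1,0,0,0.5],[0.34,1,0,0,0.5]]])

```text
t: 4.3
tool_pos: [0.462, 0.3848, 0.1822]
eef_rot: [[-1.0, 0.004, 0.001], [0.004, 1.0, 0.001], [-0.001, 0.001, -1.0]]
contact_force: [0.5, -0.1, 0.1]
finger_gap: 0.636
grasp_force: 0.0
```

Call:
arm_command(plan=[[[0,1,0,0,0.55],[0,1,0,0,0.55],[0,0.8,0,0,0.55],[0,0,0,-0.65,0.55],[0,0,0,-0.65,0.55],[0,0,0.5,0,0.55],[0,0,0.5,0,0.55],[0,0,0,0,0.55]]])

```text
t: 5.3
tool_pos: [0.4618, 0.4523, 0.154]
eef_rot: [[-0.985, -0.175, -0.003], [-0.175, 0.985, -0.003], [0.004, -0.002, -1.0]]
contact_force: [-0.4, -0.5, -0.3]
finger_gap: 0.451
grasp_force: 0.0
```

Run:
```python
from h import *
info();C,im=shot('wrist','w5.png');info()
print(proj(C,(.4624,.4531,.1)),proj(C,(.4175,.4452,.0993)))
cv2.imwrite('pics/w5c.png',im[100:400,120:520,::-1])
T=cam('top')
for p,z in(((323,174),.188),((350,170),.17),((278,190),.1),((278,205),.02)):print(plane(T,p,z).round(3))
```

```text
t 5.3 pos [0.4618 0.4523 0.154 ] yaw x -169.94 zax [-0.003 -0.003 -1.   ] F [-0.43 -0.47 -0.31] gap 0.451 gf 0.0
t 5.35 pos [0.4623 0.4527 0.1552] yaw x -169.93 zax [-0.002 -0.002 -1.   ] F [0.08 0.57 0.36] gap 0.449 gf 0.0
[325.33090762 271.18459267] [325.62771174 197.83426317]
[0.667 0.188 0.188]
[0.681 0.137 0.17 ]
[0.658 0.282 0.1  ]
[0.646 0.29  0.02 ]
```

View pics/w5c.png

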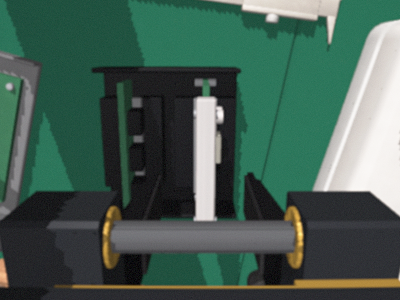

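The bar is centred between the fingers at column 325, with its near end at row 197 as predicted. I'll descend and grip.

Call:
arm_command(plan=[[[0,0,0.6,0,0.55],[0,0,0.6,0,0.55],[0,0,0.6,0,0.55],[0,0,0.5,0,0.55],[0,0,0,0,0.55],[0,0,0,0,1],[0,0,0,0,1],[0,0,0,0,1]]], grip_force=40)

```text
t: 6.35
tool_pos: [0.4631, 0.4535, 0.0999]
eef_rot: [[-0.984, -0.176, 0.001], [-0.176, 0.984, 0.001], [-0.001, 0.001, -1.0]]
contact_force: [0.3, 0.7, 0.4]
finger_gap: 0.194
grasp_force: 0.0
```

Call:
arm_command(plan=[[[0,0,0,0,1],[0,0,-0.15,0,1],[0,0,-0.2,0,1],[0,0,-0.2,0,1],[0,0,-0.2,0,1],[0,0,-0.2,0,1],[0,0,-0.2,0,1],[0,0,0,0,1]]])

```text
t: 7.35
tool_pos: [0.4631, 0.4535, 0.1287]
eef_rot: [[-0.984, -0.176, 0.001], [-0.176, 0.984, 0.001], [-0.001, 0.001, -1.0]]
contact_force: [0.5, -0.8, -1.7]
finger_gap: 0.123
grasp_force: 40.0
```

Call:
arm_command(plan=[[[0,0,-1,0,1],[0,0,-1,0,1],[0.1,-1,-0.1,0,1],[0.1,-1,0,0,1],[0.1,-1,0,0,1],[0.1,-1,0,0,1],[0.1,-1,0,0,1],[0.1,-1,0,0,1]]])

```text
t: 8.35
tool_pos: [0.4742, 0.3007, 0.1799]
eef_rot: [[-0.985, -0.175, -0.001], [-0.175, 0.985, -0.0], [0.001, -0.0, -1.0]]
contact_force: [0.2, 0.2, -2.7]
finger_gap: 0.123
grasp_force: 40.0
```

Call:
arm_command(plan=[[[0.1,-1,0,0,1],[0.1,-1,0,0,1],[0.1,-1,0,0,1],[0.1,-1,0,0,1],[0.2,-1,0,0,1],[0,0,0,1,1],[0,0,0,1,1],[0,0,0,1,1]]])

```text
t: 9.35
tool_pos: [0.4811, 0.1759, 0.1799]
eef_rot: [[-0.969, 0.246, -0.001], [0.246, 0.969, -0.0], [0.001, -0.0, -1.0]]
contact_force: [-0.2, -0.9, -2.8]
finger_gap: 0.12
grasp_force: 40.0
```

Call:
arm_command(plan=[[[0,0,0,1,1],[0,0,0,1,1],[0,0,0,1,1],[0,0,0,1,1],[0,0,0,1,1],[0,0,0,1,1],[0,0,0,1,1],[0,0,0,1,1]]])

```text
t: 10.35
tool_pos: [0.4811, 0.176, 0.1799]
eef_rot: [[-0.205, 0.979, -0.001], [0.979, 0.205, -0.0], [-0.0, -0.001, -1.0]]
contact_force: [-0.9, 0.2, -2.6]
finger_gap: 0.127
grasp_force: 40.0
```

Call:
arm_command(plan=[[[0,0,0,1,1],[0,0,0,1,1],[0,0,0,0.25,1],[0,0,0,0,1],[0,0,0,0,1],[0,0,0,0,1],[0,0,0,0,1],[0,0,0,0,1]]])

```text
t: 11.35
tool_pos: [0.4816, 0.1773, 0.1804]
eef_rot: [[0.102, 0.995, -0.0], [0.995, -0.102, -0.0], [-0.0, -0.0, -1.0]]
contact_force: [0.5, 0.0, -2.1]
finger_gap: 0.122
grasp_force: 40.0
```

Run:
```python
from h import *
info();s=bot.state();print(s['qpos'].round(1),s['torque'].round(3))
R=s['eef_rot'];rows((np.array([.483,.1745,s['tool_pos'][2]])-s['tool_pos']))
C,im=shot('scene','s2.png')
c=C
u=[proj(c,X) for X in((.483,.1745,.04),(.493,.275,.12),(.473,.08,.09))];print(u)
shot('wrist','w6.png')
can=np.zeros((480,800,3),np.uint8);can[:,:400]=cv2.resize(im[170:330,290:423],(400,480));can[:,400:]=cv2.resize(optics.camera('wrist')[:,:],(400,300))[0:300].repeat(1,0) if 0 else 0
can=cv2.resize(im[130:320,240:480],(800,600)[:2] and (760,600),interpolation=cv2.INTER_CUBIC)
cv2.imwrite('pics/s2c.png',can[:,:,::-1])
```

```text
t 11.35 pos [0.4816 0.1773 0.1804] yaw x 84.13 zax [-0. -0. -1.] F [ 0.47  0.04 -2.07] gap 0.122 gf 40.0
[ 14.2  -8.3 114.8  -0.   73.4  20.1] [-0.079  0.127  0.017]
tool shift units [-0.1   0.07  0.  ] turn units 0.0
[array([358.37147653, 274.89042489]), array([304.30130042, 243.55273788]), array([407.43034123, 237.56548711])]
```

View pics/s2c.png

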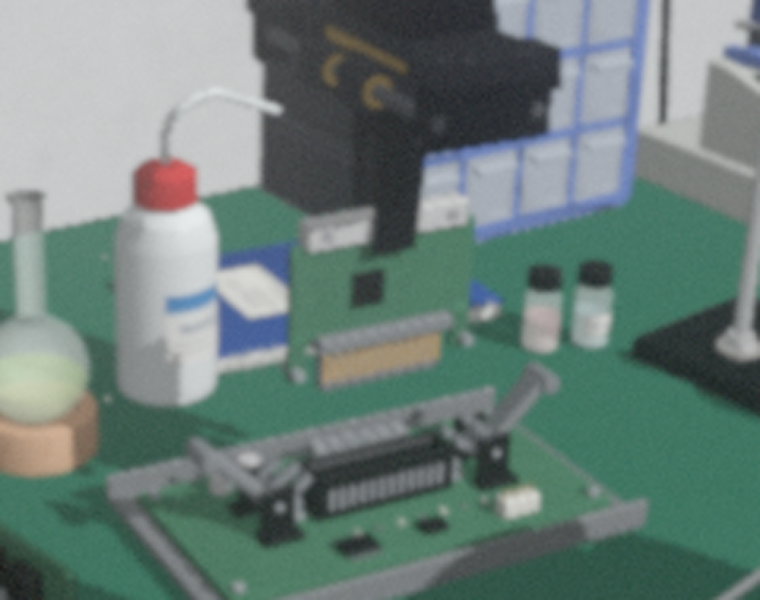

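The board hangs level over the connector. Its plug's bottom edge runs from about (341,252) to (379,244) in the scene image, and the finger is near mid-bar. I'll use that edge to find the tip height and the offset along the slot.

Run:
```python
from h import *
C=cam('scene');s=bot.state();R=s['eef_rot'];n=R[:,1];x=R[:,0];p0=s['tool_pos']-.0025*n
for nm,p in(('tipL',(320,386)),('tipR',(440,360)),('barLtop',(302,222)),('barRtop',(466,196)),('barLbot',(304,251)),('pinL',(298,375)),('pinR',(466,339))):
    off={'t':0,'b':-.0035,'p':-.006}[nm[0]]
    o,v=ray(C,(240+p[0]/3.167,130+p[1]/3.158));q=p0+off*n
    X=o+v*((q-o)@n)/(v@n);d=X-s['tool_pos'];print(nm,X.round(4),'along',round(d@x,4),'z',round(d[2],4))
```

```text
tipL [0.4827 0.2121 0.0928] along 0.0348 z -0.0876
tipR [0.4753 0.1406 0.0923] along -0.0371 z -0.0881
barLtop [0.4807 0.2273 0.186 ] along 0.0498 z 0.0056
barRtop [0.4711 0.1339 0.1843] along -0.0441 z 0.0039
barLbot [0.4805 0.2258 0.1707] along 0.0482 z -0.0097
pinL [0.4784 0.2289 0.1053] along 0.0511 z -0.0751
pinR [0.4682 0.1299 0.1047] along -0.0485 z -0.0757
```

Call:
arm_command(plan=[[[-0.1,0.07,0,0,1],[0,0,0.5,0,1],[0,0,0.5,0,1],[0,0,0.4,0,1],[0,0,0.3,0,1],[0,0,0.1,0,1],[0,0,0,0,1],[0,0,0,0,1]]])

```text
t: 12.45
tool_pos: [0.4834, 0.1746, 0.136]
eef_rot: [[0.103, 0.995, 0.001], [0.995, -0.103, 0.0], [0.0, 0.001, -1.0]]
contact_force: [-0.0, -0.2, -2.7]
finger_gap: 0.125
grasp_force: 40.0
```

Call:
arm_command(plan=[[[0,0,0.08,0,1],[0,0,0.08,0,1],[0,0,0.08,0,1],[0,0,0.08,0,1],[0,0,0,0,1],[0,0,0,0,1],[0,0,0,0,1],[0,0,0,0,1]]])

```text
t: 13.45
tool_pos: [0.4831, 0.1746, 0.1275]
eef_rot: [[0.103, 0.995, 0.0], [0.995, -0.103, 0.0], [0.0, 0.0, -1.0]]
contact_force: [-0.7, -0.2, -3.0]
finger_gap: 0.129
grasp_force: 40.0
```

Call:
arm_command(plan=[[[0,0,0.08,0,1],[0,0,0.08,0,1],[0,0,0.08,0,1],[0,0,0,0,1],[0,0,0,0,1],[0,0,0,0,1],[0,0,0,0,1],[0,0,0,0,1]]])

```text
t: 14.45
tool_pos: [0.4834, 0.1746, 0.1217]
eef_rot: [[0.103, 0.995, 0.001], [0.995, -0.103, 0.0], [0.0, 0.001, -1.0]]
contact_force: [0.6, -1.8, 4.6]
finger_gap: 0.126
grasp_force: 40.0
```

Call:
arm_command(plan=[[[0,0,0.04,0,1],[0,0,0.04,0,1],[0,0,0,0,1],[0,0,0,0,1],[0,0,0,0,1],[0,0,0,0,1],[0,0,0,0,1],[0,0,0,0,1]]])

```text
t: 15.45
tool_pos: [0.4834, 0.1746, 0.1196]
eef_rot: [[0.103, 0.995, 0.001], [0.995, -0.103, 0.0], [0.0, 0.001, -1.0]]
contact_force: [0.7, -0.5, 5.4]
finger_gap: 0.122
grasp_force: 40.0
```

Run:
```python
from h import *
s=bot.state();info(s);print(s['torque'].round(3))
C,im=shot('scene','s3.png')
can=cv2.resize(im[200:310,270:430],(800,550),interpolation=cv2.INTER_CUBIC)
cv2.imwrite('pics/s3c.png',can[:,:,::-1])
```

```text
t 15.45 pos [0.4834 0.1746 0.1196] yaw x 84.11 zax [ 0.001  0.    -1.   ] F [ 0.71 -0.52  5.44] gap 0.122 gf 40.0
[-0.221  0.091  0.049]
```

View pics/s3c.png

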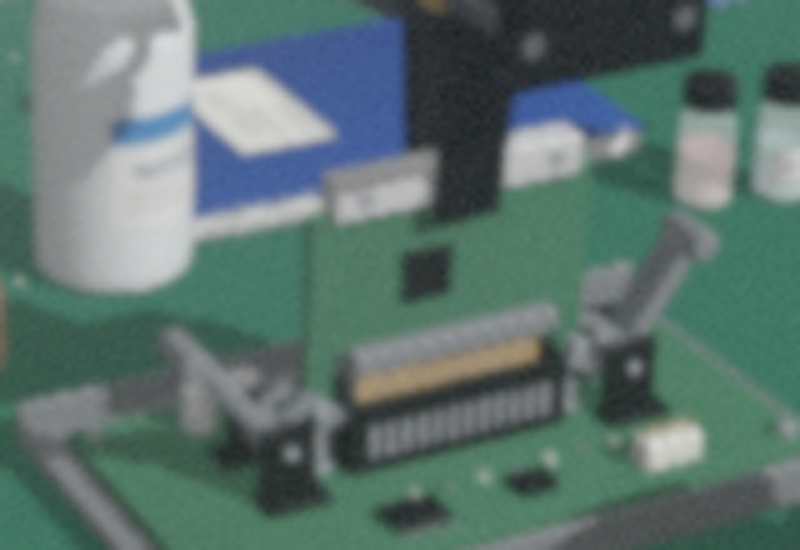

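The plug is inside the slot with its ears over both lever forks, and the push is steady at about 8 N. I'll continue in small steps.

Call:
arm_command(plan=[[[0,0,0.04,0,1],[0,0,0.04,0,1],[0,0,0,0,1],[0,0,0,0,1],[0,0,0,0,1],[0,0,0,0,1],[0,0,0,0,1],[0,0,0,0,1]]])

```text
t: 16.5
tool_pos: [0.4832, 0.1746, 0.1179]
eef_rot: [[0.103, 0.995, 0.0], [0.995, -0.103, 0.0], [0.0, 0.0, -1.0]]
contact_force: [-0.6, 0.4, 6.3]
finger_gap: 0.121
grasp_force: 40.0
```

Call:
arm_command(plan=[[[0,0,0.04,0,1],[0,0,0.02,0,1],[0,0,0,0,1],[0,0,0,0,1],[0,0,0,0,1],[0,0,0,0,1],[0,0,0,0,1],[0,0,0,0,1]]])

```text
t: 17.5
tool_pos: [0.4835, 0.1747, 0.1174]
eef_rot: [[0.103, 0.995, 0.001], [0.995, -0.103, 0.0], [0.0, 0.001, -1.0]]
contact_force: [-3.8, -1.0, 11.7]
finger_gap: 0.126
grasp_force: 40.0
```

```bash
cat >> h.py <<'E'
c0=np.array([.483,.1747,0]);ydir=np.array([.103,.9947,0])
def rollpt(side,a): return c0+side*ydir*(.066+.048*np.sin(a))+np.array([0,0,.034+.048*np.cos(a)])
def levers(im,ims0):
    "change against a reference picture along the arc of each roll"
    C=cam('scene')
    for nm,sd in(('L',1),('R',-1)):
        out=[]
        for a in np.arange(-.1,1.0,.1):
            u=proj(C,rollpt(sd,a)).round().astype(int);f=lambda I:I[u[1]-1:u[1]+2,u[0]-1:u[0]+2].astype(int).mean((0,1))
            p,q=f(im),f(ims0);out.append((round(a,1),u.tolist(),p.round().astype(int).tolist(),int(np.abs(p-q).max())))
        print(nm,*out,sep='\n ')
E
python3 - <<'E'
from h import *
s=bot.state();info(s)
ref=cv2.imread('pics/s3.png')[:,:,::-1]
C,im=shot('scene','s4.png');levers(im,ref)
E
```

```text
t 17.5 pos [0.4835 0.1747 0.1174] yaw x 84.11 zax [ 0.001  0.    -1.   ] F [-3.85 -1.03 11.67] gap 0.126 gf 40.0
L
 (np.float64(-0.1), [326, 260], [69, 120, 102], 1)
 (np.float64(0.0), [324, 261], [70, 121, 103], 0)
 (np.float64(0.1), [321, 261], [70, 121, 103], 1)
 (np.float64(0.2), [318, 262], [70, 121, 102], 0)
 (np.float64(0.3), [316, 264], [67, 115, 98], 3)
 (np.float64(0.4), [313, 265], [70, 104, 92], 10)
 (np.float64(0.5), [311, 267], [122, 130, 131], 60)
 (np.float64(0.6), [309, 269], [111, 116, 118], 7)
 (np.float64(0.7), [306, 271], [70, 89, 84], 39)
 (np.float64(0.8), [304, 273], [72, 92, 87], 11)
 (np.float64(0.9), [303, 276], [82, 88, 87], 1)
R
 (np.float64(-0.1), [390, 246], [66, 119, 100], 1)
 (np.float64(0.0), [393, 245], [66, 119, 100], 0)
 (np.float64(0.1), [395, 245], [66, 119, 101], 0)
 (np.float64(0.2), [397, 244], [65, 119, 100], 1)
 (np.float64(0.3), [400, 245], [77, 104, 95], 13)
 (np.float64(0.4), [402, 245], [84, 92, 92], 11)
 (np.float64(0.5), [404, 245], [92, 97, 99], 1)
 (np.float64(0.6), [406, 246], [103, 107, 109], 7)
 (np.float64(0.7), [407, 247], [111, 115, 118], 15)
 (np.float64(0.8), [409, 249], [117, 128, 128], 11)
 (np.float64(0.9), [410, 250], [97, 125, 117], 18)
```

Left lever has swung in to about 0.55 rad, and the push rose to about 14 N with little travel. The plug is on the contacts, so the hand's part is done. Next I release and rise.

Call:
arm_command(plan=[[[0,0,-0.02,0,1],[0,0,0,0,0.7],[0,0,0,0,0.55],[0,0,0,0,0.55],[0,0,-0.5,0,0.55],[0,0,-0.8,0,0.55],[0,0,-0.8,0,0.8],[0,0,0,0,1]]])

```text
t: 18.55
tool_pos: [0.4846, 0.175, 0.1718]
eef_rot: [[0.103, 0.995, 0.005], [0.995, -0.103, 0.001], [0.002, 0.005, -1.0]]
contact_force: [0.1, 0.4, -0.2]
finger_gap: 0.294
grasp_force: 0.0
```

Run:
```python
from h import *
info()
C,im=shot('scene','s5.png')
can=cv2.resize(im[200:310,270:430],(800,550),interpolation=cv2.INTER_CUBIC)
cv2.imwrite('pics/s5c.png',can[:,:,::-1])
```

```text
t 18.55 pos [0.4846 0.175  0.1718] yaw x 84.11 zax [ 0.005  0.001 -1.   ] F [ 0.07  0.36 -0.17] gap 0.294 gf 0.0
```

View pics/s5c.png

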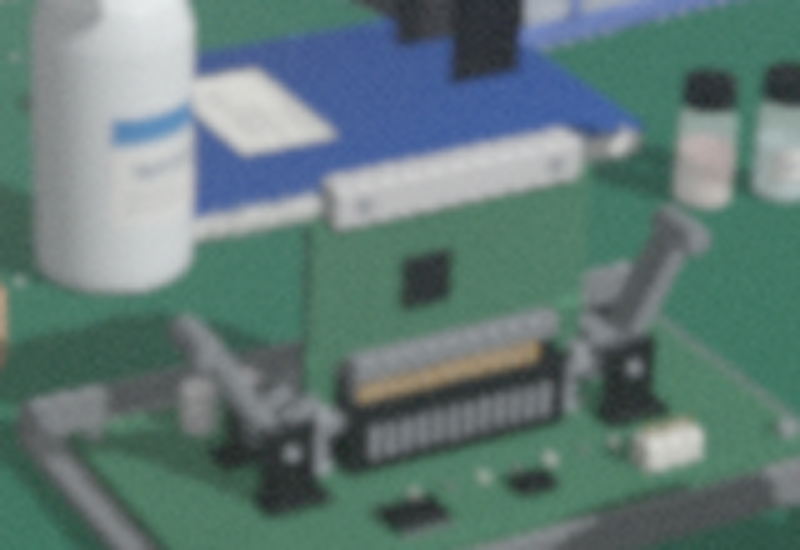

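The board stands free and level in the connector. Roll centres are at about (307,265) on the left and (407,246) on the right, which puts both levers near 0.6 rad. Next the closed fingers go outside the left roll.

Call:
arm_command(plan=[[[1,0,0,0,1],[1,0,0,0,1],[1,0,0,0,1],[1,0,0,0,1],[0.8,0,0,0,1],[0,0,0.9,0,1],[0,0,0.9,0,1],[0,0,0.9,0,1]]])

```text
t: 19.6
tool_pos: [0.495, 0.2939, 0.1001]
eef_rot: [[0.102, 0.995, -0.001], [0.995, -0.102, -0.0], [-0.001, -0.001, -1.0]]
contact_force: [-0.8, -0.3, -0.0]
finger_gap: 0.007
grasp_force: 0.0
```

Call:
arm_command(plan=[[[0,0,0.6,0,1],[0,0,0.3,0,1],[0,0,0,0,1],[-0.1,0,0,0,1],[-0.1,0,0,0,1],[0,0,0,0,1],[0,0,0,0,1],[0,0,0,0,1]]])

```text
t: 20.6
tool_pos: [0.4949, 0.289, 0.079]
eef_rot: [[0.103, 0.995, 0.0], [0.995, -0.103, 0.0], [0.0, 0.0, -1.0]]
contact_force: [-0.1, -0.7, 0.4]
finger_gap: 0.005
grasp_force: 0.0
```

```bash
cat >> h.py <<'E'
def al():
    s=bot.state();d=s['tool_pos']-c0;x=s['eef_rot'][:,0];print('t',round(s['t'],2),'along',round(d@ydir*1e3,1),'across',round((d[0]*ydir[1]-d[1]*ydir[0])*1e3,1),'z',round(s['tool_pos'][2]*1e3,1),'Falong',round(s['contact_force']@ydir,1),'gap',round(s['finger_gap'],2))
E
python3 -c "
from h import *
al()"
```

```text
t 20.6 along 114.9 across 0.0 z 79.0 Falong -0.7 gap 0.0
```

Call:
arm_command(plan=[[[-0.1,0,0,0,1],[-0.1,0,0,0,1],[-0.08,0,0,0,1],[-0.08,0,0,0,1],[0,0,0,0,1],[0,0,0,0,1],[0,0,0,0,1],[0,0,0,0,1]]])

```text
t: 21.6
tool_pos: [0.4944, 0.2803, 0.0793]
eef_rot: [[0.103, 0.995, 0.001], [0.995, -0.103, 0.001], [0.001, 0.001, -1.0]]
contact_force: [1.5, 3.7, 3.2]
finger_gap: 0.006
grasp_force: 2.1
```

Call:
arm_command(plan=[[[-0.06,0,0,0,1],[-0.06,0,0,0,1],[-0.06,0,0,0,1],[0,0,0,0,1],[0,0,0,0,1],[0,0,0,0,1],[0,0,0,0,1],[0,0,0,0,1]]])

```text
t: 22.6
tool_pos: [0.4941, 0.2764, 0.0798]
eef_rot: [[0.103, 0.995, 0.002], [0.995, -0.103, 0.002], [0.002, 0.001, -1.0]]
contact_force: [1.1, 6.4, 5.6]
finger_gap: -0.0
grasp_force: 3.0
```

Call:
arm_command(plan=[[[0.3,0,0,0,1],[0,0,-1,0,1],[0,0,-1,0,1],[-1,0,-1,0,1],[-1,0,0,0,1],[-1,0,0,0,1],[-1,0,0,0,1],[-1,0,0,0,1]]])

```text
t: 23.6
tool_pos: [0.4799, 0.1571, 0.1521]
eef_rot: [[0.102, 0.995, -0.004], [0.995, -0.102, -0.003], [-0.003, -0.004, -1.0]]
contact_force: [0.6, 0.1, 0.4]
finger_gap: 0.009
grasp_force: 0.0
```

Call:
arm_command(plan=[[[-1,0,0,0,1],[-1,0,0,0,1],[-1,0,0,0,1],[-1,0,1,0,1],[0,0,1,0,1],[0,0,1,0,1],[0.1,0,0,0,1],[0,0,0,0,1]]])

```text
t: 24.6
tool_pos: [0.4713, 0.0617, 0.079]
eef_rot: [[0.102, 0.995, -0.001], [0.995, -0.102, -0.001], [-0.001, -0.001, -1.0]]
contact_force: [1.1, -0.0, 0.1]
finger_gap: 0.006
grasp_force: 0.0
```

```bash
python3 -c "
from h import *
al()"
```

```text
t 24.6 along -113.6 across -0.0 z 79.0 Falong 0.1 gap 0.01
```

Call:
arm_command(plan=[[[0.1,0,0,0,1],[0.1,0,0,0,1],[0.1,0,-0.03,0,1],[0.08,0,-0.03,0,1],[0.08,0,-0.03,0,1],[0,0,0,0,1],[0,0,0,0,1],[0,0,0,0,1]]])

```text
t: 25.6
tool_pos: [0.4732, 0.0726, 0.0819]
eef_rot: [[0.102, 0.995, 0.001], [0.995, -0.102, -0.001], [-0.001, 0.002, -1.0]]
contact_force: [-1.0, -5.3, 3.6]
finger_gap: 0.006
grasp_force: 2.5
```

Call:
arm_command(plan=[[[0.06,0,-0.03,0,1],[0.06,0,-0.03,0,1],[0.06,0,-0.03,0,1],[0,0,0,0,1],[0,0,0,0,1],[0,0,0,0,1],[0,0,0,0,1],[0,0,0,0,1]]])

```text
t: 26.6
tool_pos: [0.4736, 0.0765, 0.084]
eef_rot: [[0.102, 0.995, 0.001], [0.995, -0.102, -0.003], [-0.002, 0.001, -1.0]]
contact_force: [-0.4, -6.8, 3.3]
finger_gap: 0.002
grasp_force: 3.6
```

Call:
arm_command(plan=[[[-0.3,0,0,0,1],[0,0,-1,0,1],[0,0,-1,0,1],[1,0,-0.8,0,1],[1,0,0,0,1],[1,0,0,0,1],[1,0,0,0,1],[1,0,0,0,1]]])

```text
t: 27.6
tool_pos: [0.4845, 0.1956, 0.1528]
eef_rot: [[0.103, 0.995, -0.001], [0.995, -0.103, 0.001], [0.001, -0.002, -1.0]]
contact_force: [-0.6, 0.6, -0.1]
finger_gap: 0.008
grasp_force: 0.0
```

Call:
arm_command(plan=[[[1,0,0,0,1],[1,0,0,0,1],[1,0,0,0,1],[0.8,0,0.8,0,1],[0,0,1,0,1],[0,0,1,0,1],[-0.15,0,0,0,1],[-0.15,0,0,0,1]]])

```text
t: 28.6
tool_pos: [0.4943, 0.2814, 0.084]
eef_rot: [[0.103, 0.995, 0.0], [0.995, -0.103, 0.001], [0.001, 0.0, -1.0]]
contact_force: [0.3, -0.3, 0.1]
finger_gap: 0.004
grasp_force: 0.0
```

```bash
python3 -c "
from h import *
al()"
```

```text
t 28.6 along 107.3 across 0.2 z 84.0 Falong -0.3 gap 0.0
```

Call:
arm_command(plan=[[[-0.1,0,0,0,1],[-0.1,0,0,0,1],[-0.08,0,-0.02,0,1],[-0.06,0,-0.02,0,1],[-0.06,0,-0.02,0,1],[0,0,0,0,1],[0,0,0,0,1],[0,0,0,0,1]]])

```text
t: 29.6
tool_pos: [0.494, 0.273, 0.0866]
eef_rot: [[0.103, 0.995, 0.003], [0.995, -0.103, 0.003], [0.003, 0.002, -1.0]]
contact_force: [-0.9, 4.5, 4.4]
finger_gap: 0.006
grasp_force: 2.6
```

Call:
arm_command(plan=[[[-0.05,0,-0.02,0,1],[-0.05,0,-0.02,0,1],[-0.05,0,-0.02,0,1],[0,0,0,0,1],[0,0,0,0,1],[0,0,0,0,1],[0,0,0,0,1],[0,0,0,0,1]]])

```text
t: 30.6
tool_pos: [0.4926, 0.2677, 0.0862]
eef_rot: [[0.103, 0.995, -0.0], [0.995, -0.103, -0.0], [-0.0, -0.0, -1.0]]
contact_force: [1.7, 2.4, 2.1]
finger_gap: 0.003
grasp_force: 1.2
```

Call:
arm_command(plan=[[[0.3,0,0,0,1],[0,0,-1,0,1],[0,0,-1,0,1],[-1,0,-0.8,0,1],[-1,0,0,0,1],[-1,0,0,0,1],[-1,0,0,0,1],[-1,0,0,0,1]]])

```text
t: 31.6
tool_pos: [0.4796, 0.1499, 0.1554]
eef_rot: [[0.102, 0.995, -0.003], [0.995, -0.102, -0.001], [-0.002, -0.003, -1.0]]
contact_force: [-0.0, -0.3, 0.1]
finger_gap: 0.005
grasp_force: 0.0
```

Call:
arm_command(plan=[[[-1,0,0,0,1],[-1,0,0,0,1],[-1,0,0,0,1],[-0.5,0,0.8,0,1],[0,0,1,0,1],[0,0,1,0,1],[0,0,0,0,1],[0,0,0,0,1]]])

```text
t: 32.6
tool_pos: [0.4718, 0.0639, 0.0869]
eef_rot: [[0.102, 0.995, -0.0], [0.995, -0.102, -0.0], [-0.0, -0.0, -1.0]]
contact_force: [-0.2, -0.2, 0.8]
finger_gap: 0.004
grasp_force: 0.0
```

```bash
python3 -c "
from h import *
al()"
```

```text
t 32.6 along -111.3 across 0.2 z 86.9 Falong -0.2 gap 0.0
```

Call:
arm_command(plan=[[[0.13,0,0,0,1],[0.13,0,0,0,1],[0.13,0,0,0,1],[0.11,0,0,0,1],[0.06,0,-0.02,0,1],[0.06,0,-0.02,0,1],[0,0,0,0,1],[0,0,0,0,1]]])

```text
t: 33.6
tool_pos: [0.4736, 0.0785, 0.0881]
eef_rot: [[0.102, 0.995, 0.001], [0.995, -0.102, -0.002], [-0.002, 0.001, -1.0]]
contact_force: [-0.8, -5.8, 4.5]
finger_gap: 0.002
grasp_force: 2.8
```

Call:
arm_command(plan=[[[0.04,0,-0.02,0,1],[0.04,0,-0.02,0,1],[0.04,0,-0.02,0,1],[0,0,0,0,1],[0,0,0,0,1],[0,0,0,0,1],[0,0,0,0,1],[0,0,0,0,1]]])

```text
t: 34.6
tool_pos: [0.4738, 0.0823, 0.0891]
eef_rot: [[0.103, 0.995, 0.001], [0.995, -0.103, -0.0], [0.0, 0.001, -1.0]]
contact_force: [0.8, -4.8, 4.6]
finger_gap: 0.003
grasp_force: 2.4
```

```bash
python3 -c "
from h import *
al()"
```

```text
t 34.6 along -92.9 across 0.4 z 89.1 Falong -4.7 gap 0.0
```

Call:
arm_command(plan=[[[0.04,0,-0.01,0,1],[0.04,0,-0.01,0,1],[0.04,0,-0.01,0,1],[0,0,0,0,1],[0,0,0,0,1],[0,0,0,0,1],[0,0,0,0,1],[0,0,0,0,1]]])

```text
t: 35.6
tool_pos: [0.4734, 0.0855, 0.0893]
eef_rot: [[0.103, 0.995, -0.001], [0.995, -0.103, 0.001], [0.0, -0.001, -1.0]]
contact_force: [-0.3, -0.0, -0.3]
finger_gap: 0.006
grasp_force: 0.1
```

Call:
arm_command(plan=[[[-0.3,0,0,0,1],[0,0,-1,0,1],[0,0,-1,0,1],[1,0,-0.7,0,1],[1,0,0,0,1],[1,0,0,0,1],[1,0,0,0,1],[1,0,0,0,1]]])

```text
t: 36.6
tool_pos: [0.4858, 0.2026, 0.1571]
eef_rot: [[0.103, 0.995, -0.0], [0.995, -0.103, 0.0], [0.0, -0.0, -1.0]]
contact_force: [-0.3, -0.6, 0.1]
finger_gap: 0.004
grasp_force: 0.0
```

Call:
arm_command(plan=[[[1,0,0,0,1],[1,0,0,0,1],[1,0,0,0,1],[0.1,0,0.7,0,1],[0,0,1,0,1],[0,0,1,0,1],[-0.1,0,0,0,1],[0,0,0,0,1]]])

```text
t: 37.6
tool_pos: [0.4937, 0.276, 0.0898]
eef_rot: [[0.103, 0.995, -0.0], [0.995, -0.103, -0.0], [-0.0, 0.0, -1.0]]
contact_force: [-0.7, 0.4, 1.2]
finger_gap: 0.005
grasp_force: 0.0
```

```bash
python3 -c "
from h import *
al()
C,im=shot('scene','s6.png')
for nm,sd in(('L',1),('R',-1)):
    for a in np.arange(-.1,.7,.05):
        u=proj(C,rollpt(sd,a)+[-.012,0,0]).round().astype(int);print(nm,round(a,2),u,im[u[1],u[0]])
"
```

```text
t 37.6 along 101.9 across 0.2 z 89.8 Falong 0.3 gap 0.01
L -0.1 [331 263] [60 98 82]
L -0.05 [329 263] [ 64 114  96]
L 0.0 [328 264] [ 65 119 101]
L 0.05 [327 264] [ 65 118 100]
L 0.1 [325 264] [ 77 118 105]
L 0.15 [324 265] [ 98 126 117]
L 0.2 [323 265] [119 132 129]
L 0.25 [321 266] [125 132 134]
L 0.3 [320 267] [113 117 121]
L 0.35 [319 267] [104 108 111]
L 0.4 [317 268] [79 89 86]
L 0.45 [316 269] [68 87 80]
L 0.5 [315 270] [67 91 82]
L 0.55 [314 271] [70 87 82]
L 0.6 [313 272] [80 88 87]
L 0.65 [311 273] [79 86 85]
R -0.1 [395 248] [82 89 90]
R -0.05 [396 248] [92 97 99]
R 0.0 [397 248] [104 108 113]
R 0.05 [399 247] [125 131 133]
R 0.1 [400 247] [127 134 135]
R 0.15 [401 247] [115 131 128]
R 0.2 [402 247] [ 96 126 118]
R 0.25 [403 247] [ 75 120 105]
R 0.3 [404 247] [ 71 122 105]
R 0.35 [405 247] [ 67 122 102]
R 0.4 [406 248] [ 67 120 103]
R 0.45 [407 248] [ 69 121 103]
R 0.5 [408 248] [ 63 118 100]
R 0.55 [409 249] [ 70 123 104]
R 0.6 [410 249] [ 65 118 102]
R 0.65 [411 250] [ 67 121 103]
```

Call:
arm_command(plan=[[[-0.12,0,0,0,1],[-0.12,0,0,0,1],[-0.1,0,0,0,1],[-0.05,0,-0.01,0,1],[-0.05,0,-0.01,0,1],[-0.03,0,0,0,1],[0,0,0,0,1],[0,0,0,0,1]]])

```text
t: 38.65
tool_pos: [0.4926, 0.2653, 0.0904]
eef_rot: [[0.103, 0.995, 0.001], [0.995, -0.103, 0.0], [0.0, 0.0, -1.0]]
contact_force: [1.1, 2.4, 1.7]
finger_gap: 0.004
grasp_force: 1.1
```

Call:
arm_command(plan=[[[-0.03,0,-0.01,0,1],[-0.03,0,-0.01,0,1],[-0.03,0,0,0,1],[0,0,0,0,1],[0,0,0,0,1],[0,0,0,0,1],[0,0,0,0,1],[0,0,0,0,1]]])

```text
t: 39.65
tool_pos: [0.4921, 0.2627, 0.0905]
eef_rot: [[0.103, 0.995, -0.0], [0.995, -0.103, -0.0], [-0.0, -0.0, -1.0]]
contact_force: [0.5, 1.3, 1.0]
finger_gap: 0.006
grasp_force: 0.6
```

```bash
python3 -c "
from h import *
al()"
```

```text
t 39.65 along 88.5 across -0.0 z 90.5 Falong 1.4 gap 0.01
```

```bash
cat > bd.py <<'E'
from h import *
r=cv2.imread('pics/s5.png')
def up(I):return cv2.resize(I,None,fx=8,fy=8,interpolation=cv2.INTER_CUBIC)
def cmp(fn):
    im=cv2.imread(fn);o=[]
    for x0,y0,x1,y1 in((333,230,350,248),(372,222,390,240),(346,246,364,262)):
        T=up(r[y0:y1,x0:x1]);S=up(im[y0-8:y1+8,x0-8:x1+8]);m=cv2.matchTemplate(S,T,5);_,v,_,l=cv2.minMaxLoc(m);o.append((l[0]/8-8,l[1]/8-8,round(v,3)))
    print(fn,o)
E
python3 -c "
from bd import *
al();shot('scene','s7.png');[cmp('pics/s%d.png'%i) for i in(6,7)]
C=cam('scene')
for b in(.046,-.046,0):
    X=c0+ydir*b;print(proj(C,X+[0,0,.108])-proj(C,X+[0,0,.112]))"
```

```text
t 39.65 along 88.5 across -0.0 z 90.5 Falong 1.4 gap 0.01
pics/s6.png [(1.25, 8.0, 0.61), (0.125, 3.0, 0.959), (0.25, 2.875, 0.991)]
pics/s7.png [(8.0, 7.375, 0.683), (-0.5, 3.375, 0.953), (-0.125, 3.5, 0.992)]
[-0.06282942  2.26272825]
[-0.14808819  2.18737363]
[-0.10774211  2.22520404]
```

Call:
arm_command(plan=[[[-0.02,0,0,0,1],[-0.02,0,0,0,1],[-0.02,0,0,0,1],[-0.02,0,0,0,1],[0,0,0,0,1],[0,0,0,0,1],[0,0,0,0,1],[0,0,0,0,1]]])

```text
t: 40.7
tool_pos: [0.4919, 0.2608, 0.0907]
eef_rot: [[0.103, 0.995, -0.0], [0.995, -0.103, -0.0], [-0.0, -0.0, -1.0]]
contact_force: [0.0, 1.9, 1.8]
finger_gap: 0.005
grasp_force: 0.9
```

Call:
arm_command(plan=[[[0.3,0,0,0,1],[0,0,-1,0,1],[0,0,-1,0,1],[-1,0,-0.6,0,1],[-1,0,0,0,1],[-1,0,0,0,1],[-1,0,0,0,1],[-1,0,0,0,1]]])

```text
t: 41.7
tool_pos: [0.4793, 0.1432, 0.1551]
eef_rot: [[0.102, 0.995, -0.001], [0.995, -0.102, -0.001], [-0.001, -0.001, -1.0]]
contact_force: [-0.4, 0.1, 0.2]
finger_gap: 0.007
grasp_force: 0.0
```

Call:
arm_command(plan=[[[-1,0,0,0,1],[-1,0,0,0,1],[-0.9,0,0,0,1],[0,0,0.6,0,1],[0,0,1,0,1],[0,0,1,0,1],[0.1,0,0,0,1],[0.1,0,0,0,1]]])

```text
t: 42.7
tool_pos: [0.4731, 0.0775, 0.0908]
eef_rot: [[0.102, 0.995, -0.0], [0.995, -0.102, 0.0], [0.0, -0.0, -1.0]]
contact_force: [0.0, 0.1, -0.1]
finger_gap: 0.007
grasp_force: 0.0
```

```bash
python3 -c "
from bd import *
al();shot('scene','s8.png');cmp('pics/s8.png')"
```

```text
t 42.7 along -97.7 across 0.2 z 90.8 Falong 0.1 gap 0.01
pics/s8.png [(-0.125, 3.5, 0.956), (-8.0, 5.125, 0.848), (-0.25, 3.625, 0.992)]
```

Call:
arm_command(plan=[[[0.12,0,0,0,1],[0.12,0,0,0,1],[0.1,0,0,0,1],[0.03,0,0,0,1],[0.03,0,0,0,1],[0,0,0,0,1],[0,0,0,0,1],[0,0,0,0,1]]])

```text
t: 43.75
tool_pos: [0.4742, 0.0867, 0.0908]
eef_rot: [[0.103, 0.995, 0.0], [0.995, -0.103, -0.0], [-0.0, 0.0, -1.0]]
contact_force: [0.6, -2.8, 2.1]
finger_gap: 0.003
grasp_force: 1.1
```

Call:
arm_command(plan=[[[0.02,0,0,0,1],[0.02,0,0,0,1],[0.02,0,0,0,1],[0.02,0,0,0,1],[0,0,0,0,1],[0,0,0,0,1],[0,0,0,0,1],[0,0,0,0,1]]])

```text
t: 44.75
tool_pos: [0.4742, 0.0887, 0.0907]
eef_rot: [[0.103, 0.995, 0.0], [0.995, -0.103, -0.0], [-0.0, 0.0, -1.0]]
contact_force: [-0.6, -3.5, 3.2]
finger_gap: 0.003
grasp_force: 1.6
```

```bash
python3 -c "
from bd import *
al()"
```

```text
t 44.75 along -86.4 across 0.1 z 90.7 Falong -3.5 gap 0.0
```

Call:
arm_command(plan=[[[0.02,0,0,0,1],[0.02,0,0,0,1],[0.02,0,0,0,1],[0.02,0,0,0,1],[0,0,0,0,1],[0,0,0,0,1],[0,0,0,0,1],[0,0,0,0,1]]])

```text
t: 45.75
tool_pos: [0.4745, 0.0903, 0.0909]
eef_rot: [[0.102, 0.995, -0.0], [0.995, -0.102, -0.001], [-0.001, 0.0, -1.0]]
contact_force: [-0.5, -6.1, 5.0]
finger_gap: 0.006
grasp_force: 2.9
```

Call:
arm_command(plan=[[[-0.3,0,0,0,1],[0,0,-1,0,1],[0,0,-1,0,1],[1,0,-0.6,0,1],[1,0,0,0,1],[1,0,0,0,1],[1,0,0,0,1],[1,0,0,0,1]]])

```text
t: 46.75
tool_pos: [0.4858, 0.2088, 0.1548]
eef_rot: [[0.103, 0.995, -0.002], [0.995, -0.103, 0.001], [0.001, -0.002, -1.0]]
contact_force: [0.4, -0.2, 0.7]
finger_gap: 0.005
grasp_force: 0.0
```

Call:
arm_command(plan=[[[1,0,0,0,1],[1,0,0,0,1],[0.7,0,0.1,0,1],[0,0,0.5,0,1],[0,0,1,0,1],[0,0,1,0,1],[-0.15,0,0,0,1],[-0.15,0,0,0,1]]])

```text
t: 47.75
tool_pos: [0.4927, 0.2667, 0.0909]
eef_rot: [[0.103, 0.995, 0.0], [0.995, -0.103, 0.0], [0.0, 0.0, -1.0]]
contact_force: [-0.1, -0.7, -0.4]
finger_gap: 0.005
grasp_force: 0.0
```

```bash
python3 -c "
from bd import *
al();shot('scene','s9.png');cmp('pics/s9.png')"
```

```text
t 47.75 along 92.5 across 0.2 z 90.9 Falong -0.7 gap 0.0
pics/s9.png [(0.875, 8.0, 0.697), (-0.625, 3.75, 0.947), (-0.125, 3.875, 0.991)]
```

Call:
arm_command(plan=[[[-0.1,0,0,0,1],[-0.08,0,0,0,1],[-0.04,0,0,0,1],[-0.03,0,0,0,1],[-0.03,0,0,0,1],[0,0,0,0,1],[0,0,0,0,1],[0,0,0,0,1]]])

```text
t: 48.8
tool_pos: [0.492, 0.2605, 0.0908]
eef_rot: [[0.103, 0.995, 0.0], [0.995, -0.103, 0.0], [0.0, 0.0, -1.0]]
contact_force: [-0.2, 1.9, -0.7]
finger_gap: 0.002
grasp_force: 0.7
```

```bash
python3 -c "
from bd import *
al()"
```

```text
t 48.8 along 86.3 across 0.1 z 90.8 Falong 1.9 gap 0.0
```

Call:
arm_command(plan=[[[-0.03,0,0,0,1],[-0.03,0,0,0,1],[-0.02,0,0,0,1],[0,0,0,0,1],[0,0,0,0,1],[0,0,0,0,1],[0,0,0,0,1],[0,0,0,0,1]]])

```text
t: 49.8
tool_pos: [0.4919, 0.2587, 0.091]
eef_rot: [[0.103, 0.995, 0.0], [0.995, -0.103, 0.001], [0.001, 0.0, -1.0]]
contact_force: [-1.8, 6.0, 3.2]
finger_gap: 0.006
grasp_force: 2.4
```

Call:
arm_command(plan=[[[-0.03,0,0,0,1],[-0.03,0,0,0,1],[0,0,0,0,1],[0,0,0,0,1],[0,0,0,0,1],[0,0,0,0,1],[0,0,0,0,1],[0,0,0,0,1]]])

```text
t: 50.8
tool_pos: [0.4918, 0.2576, 0.0912]
eef_rot: [[0.103, 0.995, 0.001], [0.995, -0.103, 0.002], [0.002, 0.0, -1.0]]
contact_force: [-1.3, 6.8, 3.7]
finger_gap: 0.004
grasp_force: 3.1
```

Call:
arm_command(plan=[[[-0.03,0,0,0,1],[-0.03,0,0,0,1],[0,0,0,0,1],[0,0,0,0,1],[0,0,0,0,1],[0,0,0,0,1],[0,0,0,0,1],[0,0,0,0,1]]])

```text
t: 51.8
tool_pos: [0.4917, 0.2567, 0.0913]
eef_rot: [[0.103, 0.995, 0.001], [0.995, -0.103, 0.003], [0.003, 0.001, -1.0]]
contact_force: [-1.6, 7.9, 3.9]
finger_gap: 0.007
grasp_force: 4.0
```

Call:
arm_command(plan=[[[0.3,0,0,0,1],[0,0,-1,0,1],[0,0,-1,0,1],[-1,0,-0.6,0,1],[-1,0,0,0,1],[-1,0,0,0,1],[-1,0,0,0,1],[-1,0,0,0,1]]])

```text
t: 52.8
tool_pos: [0.4786, 0.1367, 0.1546]
eef_rot: [[0.102, 0.995, -0.002], [0.995, -0.102, -0.003], [-0.003, -0.002, -1.0]]
contact_force: [-0.1, -0.3, -0.1]
finger_gap: 0.004
grasp_force: 0.0
```

Call:
arm_command(plan=[[[-1,0,0,0,1],[-1,0,0,0,1],[-0.6,0,0,0,1],[0,0,0.6,0,1],[0,0,1,0,1],[0,0,1,0,1],[0.15,0,0,0,1],[0.15,0,0,0,1]]])

```text
t: 53.8
tool_pos: [0.4737, 0.0819, 0.0909]
eef_rot: [[0.102, 0.995, 0.0], [0.995, -0.102, 0.0], [0.0, 0.0, -1.0]]
contact_force: [0.4, -0.1, -0.3]
finger_gap: 0.009
grasp_force: 0.0
```

```bash
python3 -c "
from bd import *
al()"
```

```text
t 53.8 along -93.2 across 0.3 z 90.9 Falong -0.1 gap 0.01
```

Call:
arm_command(plan=[[[0.12,0,0,0,1],[0.12,0,0,0,1],[0.08,0,0,0,1],[0.04,0,0,0,1],[0.03,0,0,0,1],[0.03,0,0,0,1],[0,0,0,0,1],[0,0,0,0,1]]])

```text
t: 54.8
tool_pos: [0.475, 0.0907, 0.0915]
eef_rot: [[0.102, 0.995, 0.001], [0.995, -0.102, -0.002], [-0.002, 0.001, -1.0]]
contact_force: [-1.3, -5.7, 6.0]
finger_gap: 0.002
grasp_force: 3.2
```

Call:
arm_command(plan=[[[0.04,0,0,0,1],[0.04,0,0,0,1],[0.02,0,0,0,1],[0,0,0,0,1],[0,0,0,0,1],[0,0,0,0,1],[0,0,0,0,1],[0,0,0,0,1]]])

```text
t: 55.8
tool_pos: [0.4753, 0.0923, 0.0917]
eef_rot: [[0.102, 0.995, 0.001], [0.995, -0.102, -0.004], [-0.004, 0.001, -1.0]]
contact_force: [-2.7, -9.5, 7.1]
finger_gap: 0.011
grasp_force: 5.0
```

Call:
arm_command(plan=[[[0.03,0,0,0,1],[0.02,0,0,0,1],[0,0,0,0,1],[0,0,0,0,1],[0,0,0,0,1],[0,0,0,0,1],[0,0,0,0,1],[0,0,0,0,1]]])

```text
t: 56.8
tool_pos: [0.4754, 0.0931, 0.0918]
eef_rot: [[0.102, 0.995, 0.0], [0.995, -0.102, -0.005], [-0.005, 0.001, -1.0]]
contact_force: [-2.9, -12.1, 8.0]
finger_gap: 0.002
grasp_force: 5.9
```

Call:
arm_command(plan=[[[-0.3,0,0,0,1],[0,0,-1,0,1],[0,0,-1,0,1],[1,0,-0.6,0,1],[1,0,0,0,1],[1,0,0,0,1],[1,0,0,0,1],[1,0,0,0,1]]])

```text
t: 57.8
tool_pos: [0.4865, 0.2135, 0.155]
eef_rot: [[0.103, 0.995, -0.001], [0.995, -0.103, 0.001], [0.001, -0.001, -1.0]]
contact_force: [0.7, 0.3, -0.1]
finger_gap: -0.0
grasp_force: 0.0
```

Call:
arm_command(plan=[[[1,0,0,0,1],[1,0,0,0,1],[0.4,0,0,0,1],[0,0,0.6,0,1],[0,0,1,0,1],[0,0,1,0,1],[-0.1,0,0,0,1],[-0.1,0,0,0,1]]])

```text
t: 58.8
tool_pos: [0.4928, 0.2665, 0.0909]
eef_rot: [[0.103, 0.995, 0.0], [0.995, -0.103, 0.0], [0.0, 0.0, -1.0]]
contact_force: [-0.4, 0.1, 0.4]
finger_gap: 0.004
grasp_force: 0.0
```

```bash
python3 -c "
from bd import *
al();shot('scene','s10.png');cmp('pics/s10.png')"
```

```text
t 58.8 along 92.3 across 0.2 z 90.9 Falong 0.1 gap 0.0
pics/s10.png [(1.0, 8.0, 0.696), (-0.625, 3.75, 0.944), (-0.125, 4.0, 0.991)]
```

Call:
arm_command(plan=[[[-0.12,0,0,0,1],[-0.12,0,0,0,1],[-0.08,0,0,0,1],[-0.05,0,0,0,1],[-0.04,0,0,0,1],[-0.03,0,0,0,1],[0,0,0,0,1],[0,0,0,0,1]]])

```text
t: 59.85
tool_pos: [0.492, 0.2576, 0.0917]
eef_rot: [[0.103, 0.995, 0.002], [0.995, -0.103, 0.003], [0.003, 0.001, -1.0]]
contact_force: [-0.1, 6.2, 3.1]
finger_gap: 0.003
grasp_force: 3.0
```

```bash
python3 -c "
from bd import *
al()"
```

```text
t 59.85 along 83.3 across 0.5 z 91.7 Falong 6.2 gap 0.0
```

Call:
arm_command(plan=[[[-0.04,0,0,0,1],[-0.04,0,0,0,1],[-0.02,0,0,0,1],[0,0,0,0,1],[0,0,0,0,1],[0,0,0,0,1],[0,0,0,0,1],[0,0,0,0,1]]])

```text
t: 60.85
tool_pos: [0.4919, 0.256, 0.0919]
eef_rot: [[0.103, 0.995, 0.002], [0.995, -0.103, 0.005], [0.005, 0.002, -1.0]]
contact_force: [-0.3, 8.6, 3.0]
finger_gap: 0.006
grasp_force: 4.6
```

Call:
arm_command(plan=[[[-0.04,0,0,0,1],[-0.03,0,0,0,1],[-0.02,0,0,0,1],[0,0,0,0,1],[0,0,0,0,1],[0,0,0,0,1],[0,0,0,0,1],[0,0,0,0,1]]])

```text
t: 61.85
tool_pos: [0.4918, 0.2546, 0.0921]
eef_rot: [[0.103, 0.995, 0.003], [0.995, -0.103, 0.007], [0.007, 0.002, -1.0]]
contact_force: [0.0, 12.2, 2.6]
finger_gap: -0.001
grasp_force: 5.9
```

Call:
arm_command(plan=[[[0.4,0,0,0,1],[0,0,-1,0,1],[0,0,-1,0,1],[-1,0,-0.6,0,1],[-1,0,0,0,1],[-1,0,0,0,1],[-1,0,0,0,1],[-1,0,0,0,1]]])

```text
t: 62.85
tool_pos: [0.4785, 0.1356, 0.155]
eef_rot: [[0.102, 0.995, -0.002], [0.995, -0.102, -0.002], [-0.002, -0.001, -1.0]]
contact_force: [0.4, -0.3, 0.2]
finger_gap: 0.002
grasp_force: 0.0
```

Call:
arm_command(plan=[[[-1,0,0,0,1],[-1,0,0,0,1],[-0.5,0,0,0,1],[0,0,0.6,0,1],[0,0,1,0,1],[0,0,1,0,1],[0.1,0,0,0,1],[0.1,0,0,0,1]]])

```text
t: 63.85
tool_pos: [0.4735, 0.0804, 0.0909]
eef_rot: [[0.102, 0.995, 0.0], [0.995, -0.102, 0.0], [0.0, 0.0, -1.0]]
contact_force: [0.6, -0.1, -0.4]
finger_gap: 0.004
grasp_force: 0.0
```

```bash
python3 -c "
from bd import *
al();shot('scene','s11.png');cmp('pics/s11.png')"
```

```text
t 63.85 along -94.8 across 0.3 z 90.9 Falong -0.0 gap 0.0
pics/s11.png [(0.125, 3.625, 0.951), (0.0, 2.25, 0.807), (-0.125, 4.0, 0.992)]
```

Call:
arm_command(plan=[[[0.12,0,0,0,1],[0.12,0,0,0,1],[0.12,0,0,0,1],[0.06,0,0,0,1],[0.05,0,0,0,1],[0.05,0,0,0,1],[0.04,0,0,0,1],[0,0,0,0,1]]])

```text
t: 64.9
tool_pos: [0.475, 0.092, 0.0915]
eef_rot: [[0.102, 0.995, -0.0], [0.995, -0.102, -0.004], [-0.004, 0.0, -1.0]]
contact_force: [-2.0, -9.1, 6.4]
finger_gap: 0.007
grasp_force: 4.5
```

Call:
arm_command(plan=[[[0.03,0,0,0,1],[0.03,0,0,0,1],[0,0,0,0,1],[0,0,0,0,1],[0,0,0,0,1],[0,0,0,0,1],[0,0,0,0,1],[0,0,0,0,1]]])

```text
t: 65.9
tool_pos: [0.4751, 0.093, 0.0917]
eef_rot: [[0.102, 0.995, -0.0], [0.995, -0.102, -0.005], [-0.005, 0.0, -1.0]]
contact_force: [-2.8, -11.1, 7.4]
finger_gap: 0.004
grasp_force: 5.5
```

Both sides came up firm at about 11 to 12 N, in the same positions as before. I'll retreat and hand in.

Call:
arm_command(plan=[[[-0.5,0,0,0,1],[-0.2,0,-0.5,0,1],[0,0,-1,0,1],[0,0,-1,0,1],[0,0,-1,0,1],[0,0,-0.5,0,1],[0,0,0,0,1],[0,0,0,0,1]]])

```text
t: 66.9
tool_pos: [0.4724, 0.0778, 0.1895]
eef_rot: [[0.103, 0.995, -0.002], [0.995, -0.103, 0.0], [-0.0, -0.002, -1.0]]
contact_force: [0.2, -0.1, -0.0]
finger_gap: 0.002
grasp_force: 0.0
```

```bash
python3 -c "
from bd import *
al();shot('scene','s12.png');cmp('pics/s12.png');print(bot.close_job())"
```

```text
t 66.9 along -97.5 across -0.5 z 189.5 Falong -0.1 gap 0.0
pics/s12.png [(0.25, 3.5, 0.954), (-0.625, 3.75, 0.946), (0.0, 4.0, 0.991)]
the job is handed in; nothing more can be done
None
```

I handed the job in at about 67 s: the board stands level in the connector and is, as far as I could feel, fully home, though neither stop came up as a sharp rise; both levers were drawn in by turns to about 12 N at the roll, the board stopped dropping in the camera images, and I did not touch the other card, vials or bottle.

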